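# Clear the bench after a plate assay

## Task

The assay is finished, so clear the bench: stand each reagent bottle upright in the bay of its own cap colour in the blue reagent rack, stand the glass beaker upright in the grey wash-up basin beside the flask, and put the used white reservoir and the used well strip in the yellow waste tub, lying well down inside it. Set the bottles and the beaker down gently instead of dropping them, and do not knock or shift the flask or the small light-blue tube rack.

Things in the scene. Friction and masses are not known exactly. Their poses are not given: they have to be found in the camera images.
- bottle_yellow_mid (a point): yellow-capped reagent bottle: closed, rigid, round, white plastic, 90 mm tall, standing upright on the bench. Body 44 mm across up to 62 mm above its underside, then a shoulder up to the screw cap, yellow, 33 mm across, from 70 to 90 mm; a yellow band on the label. About 80 g. This point: on its axis, half-way up (45 mm above its underside); z up.
- bottle_green_mid (a point): green-capped reagent bottle: closed, rigid, round, white plastic, 90 mm tall, standing upright on the bench. Body 44 mm across up to 62 mm above its underside, then a shoulder up to the screw cap, green, 33 mm across, from 70 to 90 mm; a green band on the label. About 80 g. This point: on its axis, half-way up (45 mm above its underside); z up.
- beaker_mid (a point): Small clear glass beaker, empty, open at the top, upright on the bench: 50 mm across, with a thin rim and a small pouring lip at the top that are seen only, 70 mm tall, wall 2.5 mm, about 60 g; pick it up across its outside. This point: on its axis, half-way up (35 mm above its underside); z up.
- reservoir_mid (a point): Used white plastic pipetting reservoir, an open V-bottomed trough lying open side up: 110 mm long (its x), 45 mm wide (its y), 26 mm tall, about 30 g; a thin flange round the top makes it look 118 by 49 mm. Pick it up across its width. This point: its centre, 13 mm above its underside; z up.
- strip_mid (a point): Used white eight-well strip, a small bar with a row of eight round wells, lying wells up: 80 mm long (its x), 10 mm wide (its y), 13 mm tall, 12 g. Pick it up across its width. This point: its centre, 6.5 mm above its underside; z up.
- reagent_rack: Low blue reagent rack, open at the top, fixed to the bench: 80 mm (its x) by 150 mm (its y), walls 5 mm thick, 24 mm tall over all, floor 5 mm thick. A 5 mm wall across its middle, as tall as the rest, makes two bays of 70 by 67 mm, each for one bottle: the yellow bay (yellow floor and yellow end rim) is centred 36 mm along its +y, the green bay 36 mm along its -y. It may stand at any yaw. Origin: centre of its underside; z up.
- basin: Grey plastic wash-up basin, open at the top, fixed to the bench: 125 mm (its x) by 170 mm (its y), 40 mm tall, walls and floor 4 mm thick (rim and end lugs 6 to 15 mm wider, seen only). The flask stands in its -y half (about 44 mm from the middle); the +y half is free for the beaker. It may stand at any yaw. Origin: centre of its underside; z up.
- waste_tub: Yellow plastic waste tub with a red rim, open at the top, empty, fixed to the bench: 170 mm (its x) by 180 mm (its y), 55 mm tall, walls and floor 5 mm thick. Roomy enough for the reservoir, long side along the tub's y, and the strip beside it. Origin: centre of its underside; z up.
- flask_mid (a point): Small conical glass flask, loose, standing in the basin, waiting to be washed: 51 mm across at its foot, 85 mm tall, neck 22 to 27 mm across. It stays where it is. This point: on its axis, 40 mm above its underside; z up.
- tube_rack_mid (a point): Small light-blue tube rack with four pink-capped sample tubes, loose, among the things: 50 by 50 mm, 47 mm tall with the tubes. It stays where it is. This point: on its axis, 20 mm above its underside; z up.

How it is judged:
By the outcome, as a careful person would: the job done as asked, in the order asked, and still so for the second after the job is handed in, with the robot touching nothing.
It also fails if it takes over 112 s, if anything falls off the work surface, if the arm or the gripper's body presses on something with over 40 N, if the wrist force passes 120 N, or if a joint passes its speed limit or range.

## Robot

A 6-joint arm with a two-finger parallel gripper is mounted at the origin on the work surface. World frame = base frame: x ahead of the robot, y to its left, z up, the work surface at z = 0. Lengths are in mm, angles in degrees, forces in N, time in s.
With the tool pointing down it reaches from about 275 to 725 mm from the base axis. Payload 15.9 kg.
Tool frame: the origin (TCP) lies between the finger pads; the fingertips stand 14 mm ahead of it and the grasp point (between the pads) lies 5 mm behind it; z points along the fingers, y is the direction in which the jaws open and shut (so a half turn about z gives the same grasp; the last joint's range is limited). The gripper opens to 85 mm and grips with 20 to 120 N. Pads are 22 mm wide; open, the fingers measure 114 mm over their backs; the gripper's body (76 mm by 85 mm) begins 54 mm behind the grasp point. The pads swing forward as they close: fully open they stand 13 mm farther back than shut.
Start: joints at [76.261, 12.198, -1.971, 75.831, 0, 90], TCP at [118.749, 485.679, 219.306] pointing down, gripper open.
Joint ranges: [-170.91, 170.91], [-42.67, 98.43], [-65.05, 77.54], [-120.47, 116.71], [-90, 82.35], [-180, 180]. Speed limits (degrees/s): [108.29, 108.29, 136.94, 147.25, 180, 180].

## Interface

Orientations are given as a 3x3 rotation matrix whose columns are the frame's x, y, z axes.
In Python, from bench import manip, snapshot, camera_model, job_done gives the robot as it stands.
- The arm moves only by the tool apply_moves, never from a script. Its argument "targets" is a list of rows, each an object of numbers: "dx", "dy", "dz": the shift along the tool's x, y, z in mm; "roll": the turn about the tool's z in degrees; "hand": the finger opening in mm, from 0 to 85.4. In form: [{"dx": .., "dy": .., "dz": .., "roll": .., "hand": ..}, ...]. A call has 1 to 10 rows; each row is the pose to reach, as a shift and turn from the pose commanded when the call began, along the tool's axes at that moment; what a row does not reach only later rows make up. A row lasts 1/10 s, in which the tool goes at most 50 mm and 8.59 degrees, less where a joint would pass 70% of its speed; a pose out of reach is approached as far as the arm can. A call with a gripper value outside its range is refused whole. The fingers move at their own pace and stop on an object; "squeeze" is the grip in N (left out, the last holds). Time passes only in rows, so rows that repeat a pose let the fingers close. It gives the time, the measured TCP pose, the force and the opening at its end, in the units of the state.
- manip.observe(): the state, without advancing time (a new reading comes with each control period).
- snapshot(name): name is "scene" or "top"; returns the picture (384x512x3 uint8, blue, green, red); there is no depth.
- camera_model(name): a dict with "intrinsics" (3x3 intrinsics, pixels), "pose" (4x4, takes a point from camera to world coordinates). Camera axes: x right, y down, z forward; pixel columns grow to the right and rows downward; lengths in mm; the calibration is good to about 2 mm. A picture is of the moment at which its call begins. camera_model takes no time and is no camera call.
- job_done(): hands the job in, once; it reports no verdict.
The state is a dict: "time": time; "joint_positions": joint angles; "joint_vel": joint speeds; "tau": joint torques, N m; "tool_pos": TCP position; "ee_rot": TCP orientation; "ft_force": force on the tool from outside, world axes, zero at the start; "torque": the same for the moment, N m; "grip_width": finger opening in mm.
Only numpy, scipy, OpenCV 4.12 (cv2) and the standard library are available. Lean on these libraries where they do the work, as an engineer would, in place of code of your own. Each camera call takes 0.05 s, during which the arm holds its last target. There are 200 camera calls.

## Working session

There is one attempt and no reset: what is moved stays moved. The work goes in short steps, Python scripts to look and compute and a tool call to move; the robot and the scene stay as the last step left them, time stands still between calls to the robot, and variables do not carry over. Pictures are saved under pics/ and viewed, about 12 in all and at most 16, crops included, and the job is handed in when it is done.

Besides the shell and the picture viewer there is one more tool, called after ">>>" as name(argument=value, ...), one argument or row to a line, values as JSON. apply_moves: Moves the arm, as the interface text tells. Its arguments: {"type":"object","properties":{"targets":{"type":"array","items":{"type":"object","properties":{"dx":{"type":"number"},"dy":{"type":"number"},"dz":{"type":"number"},"roll":{"type":"number"},"hand":{"type":"number"}}}},"squeeze":{"type":"number"}},"required":["targets"]}

```bash
mkdir -p pics; ls
python3 - <<'E'
from bench import manip, snapshot, camera_model
import cv2, numpy as np
np.set_printoptions(precision=2,suppress=True)
for n in("scene","top"):
    cv2.imwrite(f"pics/{n}0.png",snapshot(n)); c=camera_model(n); print(n,c["intrinsics"],c["pose"])
o=manip.observe(); print(o["time"],o["tool_pos"],o["ee_rot"],o["grip_width"],o["ft_force"])
E
```

```text
pics
scene [[461.07   0.   248.23]
 [  0.   461.07 189.97]
 [  0.     0.     1.  ]] [[  -0.82    0.33   -0.47 1056.65]
 [   0.58    0.43   -0.69  726.4 ]
 [  -0.02   -0.84   -0.54  628.21]
 [   0.      0.      0.      1.  ]]
top [[358.31   0.   256.86]
 [  0.   358.31 191.97]
 [  0.     0.     1.  ]] [[  0.    -0.99   0.13 423.85]
 [ -1.    -0.01  -0.    23.85]
 [  0.    -0.13  -0.99 945.17]
 [  0.     0.     0.     1.  ]]
0.1 [118.67 485.4  218.87] [[-0.97  0.24 -0.  ]
 [ 0.24  0.97 -0.  ]
 [ 0.   -0.   -1.  ]] 85.47035773448397 [-0.08  0.46 -0.33]
```

View pics/scene0.png

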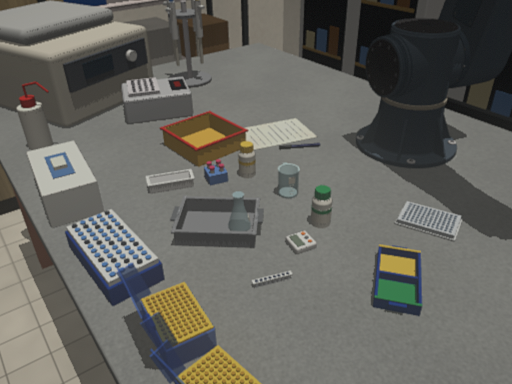

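View pics/top0.png

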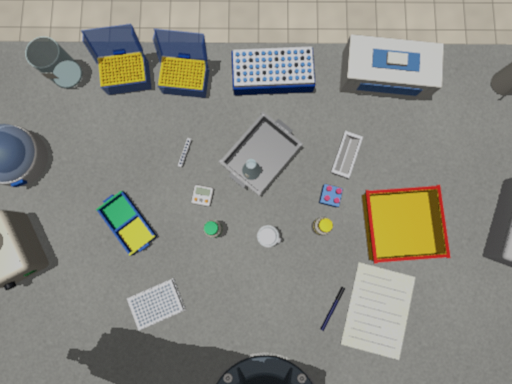

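The top view shows all items. From it, as (col,row): rack (127,222), basin (262,155) with flask (251,168), reservoir (347,155), strip (184,152), green cap (212,229), yellow cap (325,226), beaker (268,236), tube rack (332,195), tub (406,223). Next I'll measure with masks and take an enlarged crop.

```bash
cat > h.py <<'E'
from bench import manip, snapshot, camera_model
import cv2, numpy as np
np.set_printoptions(precision=1,suppress=True)
def ray(n,uv,z):
    c=camera_model(n);K=np.array(c["intrinsics"]);T=np.array(c["pose"])
    d=T[:3,:3]@np.linalg.solve(K,[uv[0],uv[1],1.]);return (T[:3,3]+d*(z-T[2,3])/d[2])[:2]
def proj(n,p):
    c=camera_model(n);K=np.array(c["intrinsics"]);T=np.linalg.inv(np.array(c["pose"]))
    q=K@(T[:3,:3]@np.array(p,float)+T[:3,3]);return q[:2]/q[2]
def mask(im,lo,hi,box):
    m=cv2.inRange(cv2.cvtColor(im,cv2.COLOR_BGR2HSV),lo,hi);k=np.zeros_like(m);x0,y0,x1,y1=box;k[y0:y1,x0:x1]=m[y0:y1,x0:x1];return k
def blob(m):
    cs,_=cv2.findContours(m,cv2.RETR_EXTERNAL,cv2.CHAIN_APPROX_NONE);return max(cs,key=cv2.contourArea)
def rect(n,c,z):
    P=np.array([ray(n,p,z) for p in c.reshape(-1,2)],np.float32)
    (cx,cy),(w,h),a=cv2.minAreaRect(P)
    if w<h: a-=90;w,h=h,w
    return np.array([cx,cy,w,h,a])  # long side direction angle a (deg from +x)
E
python3 - <<'E'
from h import *
im=cv2.imread("pics/top0.png")
def r(name,lo,hi,box,z):
    c=blob(mask(im,lo,hi,box));print(name,len(c),cv2.boundingRect(c),rect("top",c,z))
r("ycap",(20,100,80),(35,255,255),(312,214,340,240),90)
r("gcap",(45,90,30),(90,255,255),(200,215,226,242),90)
r("rackblue",(105,110,20),(125,255,255),(92,185,162,260),24)
r("yfloor",(20,100,80),(35,255,255),(110,210,162,260),5)
r("gfloor",(45,90,30),(90,255,255),(92,185,150,240),5)
r("tubred",(0,120,60),(8,255,255),(355,175,460,270),55)
r("tuberack",(95,80,60),(125,255,255),(312,178,352,212),30)
r("strip",(0,0,120),(180,60,255),(174,134,196,170),13)
r("reserv",(0,0,130),(180,60,255),(325,125,368,182),26)
r("beaker",(0,0,125),(180,60,255),(250,220,290,255),70)
v=im[100:275,95:455];cv2.imwrite("pics/c.png",cv2.resize(v,None,fx=2.2,fy=2.2,interpolation=cv2.INTER_CUBIC))
E
```

```text
ycap 39 (318, 218, 15, 15) [ 462.3 -142.1   33.2   32.4   44.6]
gcap 37 (204, 221, 14, 14) [454.4 130.8  31.   30.8 -89.7]
rackblue 213 (98, 192, 57, 61) [470.9 356.6 136.7  82.8  38.2]
yfloor 89 (119, 217, 36, 38) [436.7 338.1  79.4  69.7 -51.8]
gfloor 98 (96, 191, 40, 37) [501.  390.2  79.2  74.5 -51.8]
tubred 292 (366, 185, 84, 78) [ 469.  -351.9  189.7  179.4  -85.6]
tuberack 92 (320, 184, 22, 23) [ 541.  -169.1   51.1   50.4  -14.9]
strip 112 (174, 134, 22, 36) [658.7 214.4  96.9  56.3   1.6]
reserv 196 (325, 125, 43, 57) [ 654.4 -213.7  153.9  111.8   -1.2]
beaker 146 (250, 220, 40, 35) [433.1 -10.4  95.2  81.8 -89.7]
```

View pics/c.png

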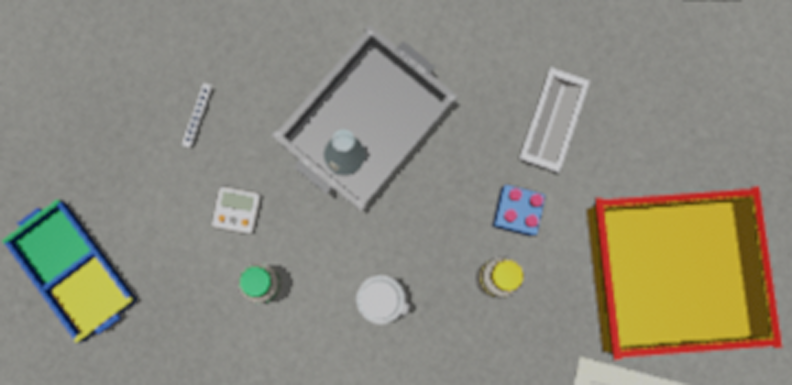

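The crop shows basin rim corners at about (370,33), (457,101), (365,210) and (277,137). Rack rim corners are at about (62,202), (7,238), (137,298) and (80,340), all in crop pixels. Now the white items, basin and rack, with a scene cross-check of the caps.

Run:
```python
from h import *
im=cv2.imread("pics/top0.png");sc=cv2.imread("pics/scene0.png")
def r(name,lo,hi,box,z,im=im,n="top"):
    c=blob(cv2.morphologyEx(mask(im,lo,hi,box),cv2.MORPH_CLOSE,np.ones((3,3))));print(name,len(c),cv2.boundingRect(c),rect(n,c,z))
for v in (145,165,185):
  r(f"strip{v}",(0,0,v),(180,60,255),(174,134,196,170),13)
  r(f"reserv{v}",(0,0,v),(180,60,255),(325,125,368,182),26)
  r(f"beaker{v}",(0,0,v),(180,60,255),(250,220,290,255),70)
b=np.array([[370,33],[457,101],[365,210],[277,137]])/2.2+[95,100]
k=np.array([[62,202],[137,298],[80,340],[7,238]])/2.2+[95,100]
for nm,q,z in(("basin",b,40),("rack",k,24)):
    P=np.array([ray("top",p,z) for p in q]);e=np.roll(P,-1,0)-P
    print(nm,P.mean(0),np.hypot(*e.T),np.degrees(np.arctan2(e[:,1],e[:,0])))
print("flask neck",ray("top",np.array([344,141])/2.2+[95,100],85))
print("beaker rim",ray("top",np.array([380,300])/2.2+[95,100],70))
# scene checks
r("s ycap",(20,100,60),(35,255,255),(235,138,260,160),80,sc,"scene")
r("s gcap",(45,90,20),(90,255,255),(308,180,335,203),80,sc,"scene")
for nm,p in(("ycap",(462,-142,80)),("gcap",(454,131,80)),("beaker",(433,-10,35)),("strip",(630,214,7)),("tuberack",(541,-169,20)),("flask",(585,40,80))):print(nm,proj("scene",p))
```

```text
strip145 63 (177, 137, 15, 30) [658.5 216.6  83.7  13.2 -18.3]
reserv145 118 (331, 130, 33, 48) [ 652.4 -216.2  121.1   52.8  -19.3]
beaker145 77 (250, 224, 31, 24) [440.   -1.7  65.7  53.2  32.1]
strip165 60 (178, 138, 13, 29) [657.5 216.3  80.3   9.6 -17. ]
reserv165 114 (332, 131, 31, 47) [ 652.  -215.3  118.2   49.2  -19.7]
beaker165 61 (257, 225, 23, 22) [436.1  -4.4  51.   50.6 -63.5]
strip185 3 (179, 164, 2, 2) [622.3 226.9   3.8   1.9  45.6]
reserv185 109 (332, 131, 30, 46) [ 652.  -215.2  115.3   46.1  -19.7]
beaker185 64 (258, 226, 20, 21) [435.3  -4.1  47.8  44.5  45.3]
basin [645.3   8.1] [132.  169.3 134.3 167.4] [-128.8  140.3   50.4  -40.5]
rack [468.9 352.1] [145.4  79.8 148.7  75.3] [-140.2  127.3   38.   -55.3]
flask neck [609.6  34.9]
beaker rim [434.4  -5.9]
s ycap 55 (235, 138, 18, 15) [ 463.4 -154.5   80.7   44.    56. ]
s gcap 33 (315, 185, 15, 10) [447.9 124.1  31.5  31.    1.8]
ycap [246.7 146.3]
gcap [322.6 191.5]
beaker [288.  179.1]
strip [282.7 271.8]
tuberack [216.5 171.9]
flask [248.8 193.4]
```

```bash
cat >> h.py <<'E'
def go(x,y,z,jaw,frm=None):
    "print the move (tool axes) from the present pose, or from frm=(x,y,z,jaw), to a world pose; jaw angle of tool y"
    if frm is None:
        o=manip.observe();R=np.array(o["ee_rot"]);p=np.array(o["tool_pos"]);j0=np.degrees(np.arctan2(R[1,1],R[0,1]))
        print("t",o["time"],"pos",p,"jaw",round(j0,1),"grip",round(o["grip_width"],1),"q",np.array(o["joint_positions"]))
    else: p=np.array(frm[:3],float);j0=frm[3]
    a=np.radians(j0);ty=np.array([np.cos(a),np.sin(a)]);tx=np.array([-ty[1],ty[0]])
    d=np.array([x,y])-p[:2];print("dx %.1f dy %.1f dz %.1f roll %.1f"%(tx@d,ty@d,p[2]-z,j0-jaw))
E
python3 -c "
from h import *
go(462,-142,180,-100)
go(462,-142,42,-100,(462,-142,180,-100))
go(441,332,220,-40,(462,-142,180,-100))"
```

```text
t 0.1 pos [118.7 485.4 218.9] jaw 76.3 grip 85.5 q [76.3 12.2 -2.  75.8  0.  90. ]
dx -482.5 dy -527.9 dz 38.9 roll 176.3
dx 0.0 dy 0.0 dz 138.0 roll 0.0
dx -103.0 dy -463.2 dz -40.0 roll -60.0
```

>>> apply_moves(
  targets=[
    {"dx": -25, "dy": -27, "dz": 2, "roll": 8, "hand": 85},
    {"dx": -240, "dy": -265, "dz": 20, "roll": 80, "hand": 85},
    {"dx": -480, "dy": -525, "dz": 39, "roll": 86},
    {"dx": -482, "dy": -528, "dz": 39, "roll": 120},
    {"dx": -482, "dy": -528, "dz": 39, "roll": 120},
    {"dx": -482, "dy": -528, "dz": 39, "roll": 120},
    {"dx": -482, "dy": -528, "dz": 39, "roll": 176},
    {"dx": -482, "dy": -528, "dz": 39, "roll": 176},
    {"dx": -482, "dy": -528, "dz": 39, "roll": 176},
    {"dx": -482, "dy": -528, "dz": 39, "roll": 176},
  ],
  squeeze=30,
)

```text
invalid input at $.targets[2]: expected keys dx, dy, dz, roll, hand
```

Every row needs all keys.

>>> apply_moves(
  targets=[
    {"dx": -482, "dy": -528, "dz": 39, "roll": 90, "hand": 85},
    {"dx": -482, "dy": -528, "dz": 39, "roll": 90, "hand": 85},
    {"dx": -482, "dy": -528, "dz": 39, "roll": 90, "hand": 85},
    {"dx": -482, "dy": -528, "dz": 39, "roll": 90, "hand": 85},
    {"dx": -482, "dy": -528, "dz": 39, "roll": 90, "hand": 85},
    {"dx": -482, "dy": -528, "dz": 39, "roll": 90, "hand": 85},
    {"dx": -482, "dy": -528, "dz": 39, "roll": 90, "hand": 85},
    {"dx": -482, "dy": -528, "dz": 39, "roll": 90, "hand": 85},
    {"dx": -482, "dy": -528, "dz": 39, "roll": 90, "hand": 85},
    {"dx": -482, "dy": -528, "dz": 39, "roll": 90, "hand": 85},
  ],
  squeeze=30,
)

```text
time: 1.1
tool_pos: [350.7, 61.8, 193.0]
ee_rot: [[0.121, 0.993, 0.0], [0.993, -0.121, 0.0], [0.0, 0.0, -1.0]]
ft_force: [0.7, 1.3, -0.4]
grip_width: 85.2
```

```bash
python3 -c "
from h import *
go(462,-142,180,-100)"
```

```text
t 1.1 pos [350.7  61.8 193. ] jaw -6.9 grip 85.2 q [ 10.   -4.3 -23.7  70.6   0.  106.9]
dx -188.9 dy 135.0 dz 13.0 roll 93.1
```

>>> apply_moves(
  targets=[
    {"dx": -189, "dy": 135, "dz": 13, "roll": 90, "hand": 85},
    {"dx": -189, "dy": 135, "dz": 13, "roll": 90, "hand": 85},
    {"dx": -189, "dy": 135, "dz": 13, "roll": 90, "hand": 85},
    {"dx": -189, "dy": 135, "dz": 13, "roll": 90, "hand": 85},
    {"dx": -189, "dy": 135, "dz": 13, "roll": 90, "hand": 85},
    {"dx": -189, "dy": 135, "dz": 13, "roll": 90, "hand": 85},
    {"dx": -189, "dy": 135, "dz": 13, "roll": 90, "hand": 85},
    {"dx": -189, "dy": 135, "dz": 13, "roll": 90, "hand": 85},
    {"dx": -189, "dy": 135, "dz": 13, "roll": 90, "hand": 85},
    {"dx": -189, "dy": 135, "dz": 13, "roll": 90, "hand": 85},
  ],
)

```text
time: 2.1
tool_pos: [462.5, -139.6, 179.8]
ee_rot: [[0.999, -0.051, -0.001], [-0.051, -0.999, 0.0], [-0.001, -0.0, -1.0]]
ft_force: [0.9, 0.1, -0.1]
grip_width: 85.1
```

```bash
python3 -c "
from h import *
go(462,-142,42,-100)
cv2.imwrite('pics/s1.png',cv2.resize(snapshot('scene')[100:260,130:370],None,fx=3,fy=3))"
```

```text
t 2.1 pos [ 462.5 -139.6  179.8] jaw -92.9 grip 85.1 q [-16.8  10.9  -9.4  69.8   0.  166.1]
dx -0.4 dy 2.4 dz 137.8 roll 7.1
```

View pics/s1.png

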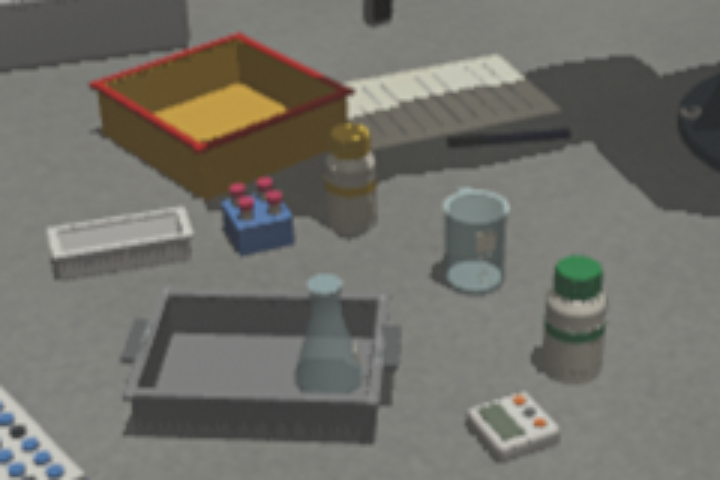

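The crop shows a fingertip hanging above the yellow bottle, which is at crop pixel (350,180). All items are undisturbed. I'll descend on the bottle.

>>> apply_moves(
  targets=[
    {"dx": 0, "dy": 2, "dz": 40, "roll": 0, "hand": 85},
    {"dx": 0, "dy": 2, "dz": 80, "roll": 0, "hand": 85},
    {"dx": 0, "dy": 2, "dz": 110, "roll": 0, "hand": 85},
    {"dx": 0, "dy": 2, "dz": 130, "roll": 0, "hand": 85},
    {"dx": 0, "dy": 2, "dz": 138, "roll": 0, "hand": 85},
    {"dx": 0, "dy": 2, "dz": 138, "roll": 0, "hand": 70},
    {"dx": 0, "dy": 2, "dz": 138, "roll": 0, "hand": 55},
    {"dx": 0, "dy": 2, "dz": 138, "roll": 0, "hand": 35},
    {"dx": 0, "dy": 2, "dz": 138, "roll": 0, "hand": 30},
    {"dx": 0, "dy": 2, "dz": 138, "roll": 0, "hand": 30},
  ],
  squeeze=30,
)

```text
time: 3.15
tool_pos: [463.7, -142.0, 43.4]
ee_rot: [[0.999, -0.044, 0.002], [-0.044, -0.999, -0.001], [0.002, 0.001, -1.0]]
ft_force: [0.4, 0.4, 6.0]
grip_width: 41.9
```

>>> apply_moves(
  targets=[
    {"dx": 0, "dy": 0, "dz": 0, "roll": 0, "hand": 30},
    {"dx": 0, "dy": 0, "dz": 0, "roll": 0, "hand": 30},
    {"dx": 0, "dy": 0, "dz": -10, "roll": 0, "hand": 30},
    {"dx": 0, "dy": 0, "dz": -30, "roll": 0, "hand": 30},
    {"dx": 0, "dy": 0, "dz": -70, "roll": 0, "hand": 30},
    {"dx": 0, "dy": 0, "dz": -110, "roll": 0, "hand": 30},
    {"dx": 0, "dy": 0, "dz": -130, "roll": 0, "hand": 30},
    {"dx": 0, "dy": 0, "dz": -138, "roll": 0, "hand": 30},
  ],
)

```text
time: 3.95
tool_pos: [463.7, -142.0, 183.1]
ee_rot: [[0.999, -0.044, 0.004], [-0.044, -0.999, -0.001], [0.004, 0.001, -1.0]]
ft_force: [-0.1, -0.0, -2.0]
grip_width: 42.1
```

```bash
python3 -c "
from h import *
go(441,332,185,-40)"
```

```text
t 3.95 pos [ 463.7 -142.   183.1] jaw -92.5 grip 42.1 q [-17.   10.8  -9.   70.    0.  165.5]
dx -43.7 dy -472.5 dz -1.9 roll -52.5
```

>>> apply_moves(
  targets=[
    {"dx": -2, "dy": -25, "dz": -2, "roll": -4, "hand": 30},
    {"dx": -44, "dy": -472, "dz": -2, "roll": -52, "hand": 30},
    {"dx": -44, "dy": -472, "dz": -2, "roll": -52, "hand": 30},
    {"dx": -44, "dy": -472, "dz": -2, "roll": -52, "hand": 30},
    {"dx": -44, "dy": -472, "dz": -2, "roll": -52, "hand": 30},
    {"dx": -44, "dy": -472, "dz": -2, "roll": -52, "hand": 30},
    {"dx": -44, "dy": -472, "dz": -2, "roll": -52, "hand": 30},
    {"dx": -44, "dy": -472, "dz": -2, "roll": -52, "hand": 30},
    {"dx": -44, "dy": -472, "dz": -2, "roll": -52, "hand": 30},
    {"dx": -44, "dy": -472, "dz": -2, "roll": -52, "hand": 30},
  ],
)

```text
time: 4.95
tool_pos: [438.8, 333.8, 181.7]
ee_rot: [[0.65, 0.76, -0.001], [0.76, -0.65, -0.0], [-0.001, -0.0, -1.0]]
ft_force: [2.2, -0.1, 0.6]
grip_width: 41.7
```

>>> apply_moves(
  targets=[
    {"dx": 0, "dy": 0, "dz": 0, "roll": 0, "hand": 30},
    {"dx": 0, "dy": 0, "dz": 0, "roll": 0, "hand": 30},
  ],
)

```text
time: 5.15
tool_pos: [439.0, 332.3, 181.2]
ee_rot: [[0.649, 0.761, -0.001], [0.761, -0.649, -0.001], [-0.002, -0.0, -1.0]]
ft_force: [-0.1, -1.7, -0.3]
grip_width: 41.8
```

```bash
python3 -c "
from h import *
go(441,332,50,-40)
cv2.imwrite('pics/s2.png',np.hstack([cv2.resize(snapshot('scene')[180:330,310:460],None,fx=2.6,fy=2.6),cv2.resize(snapshot('top')[165:275,75:185],(390,390))]))"
```

```text
t 5.15 pos [439.  332.3 181.2] jaw -40.4 grip 41.8 q [ 37.1  18.8   1.3  72.6  -0.  167.6]
dx 1.0 dy 1.8 dz 131.2 roll -0.4
```

View pics/s2.png

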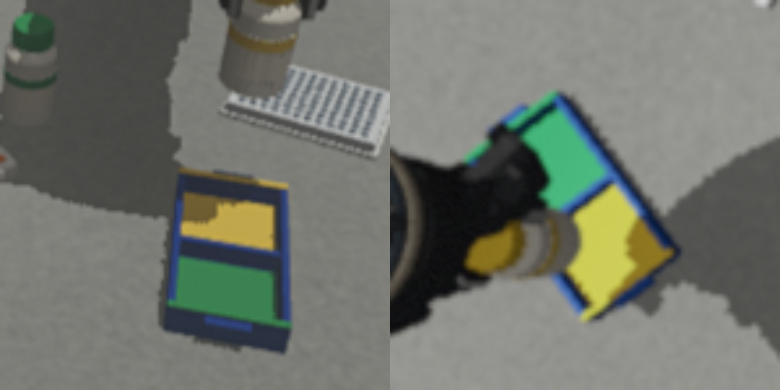

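The bottle hangs over the yellow bay. In the scene view its bottom is near crop (255,85) and it may lean, so I'll check it against the projection of a vertical axis.

```bash
python3 -c "
from h import *
p=manip.observe()['tool_pos']
for n,o,s in (('scene',(310,180),2.6),('top',(75,165),390/110)):
  for z in (-42,-5,20,48): print(n,z,(proj(n,(p[0],p[1],p[2]+z))-o)*s+(390 if n=='top' else 0)*np.array([1,0]))
for q in ((441,332,5),(441,332,24)):print((proj('scene',q)-(310,180))*2.6,(proj('top',q)-(75,165))*390/110+(390,0))
"
```

```text
scene -42 [252.1  75.9]
scene -5 [260.9  31.3]
scene 20 [267.2  -0.1]
scene 48 [274.4 -36.5]
top -42 [541.9 240.7]
top -5 [518.4 239.3]
top 20 [501.3 238.4]
top 48 [480.6 237.2]
[223.  223.2] [610.3 242.7]
[226.8 204.1] [601.6 242.2]
```

>>> apply_moves(
  targets=[
    {"dx": 1, "dy": 2, "dz": 20, "roll": 0, "hand": 30},
    {"dx": 1, "dy": 2, "dz": 55, "roll": 0, "hand": 30},
    {"dx": 1, "dy": 2, "dz": 90, "roll": 0, "hand": 30},
    {"dx": 1, "dy": 2, "dz": 110, "roll": 0, "hand": 30},
    {"dx": 1, "dy": 2, "dz": 122, "roll": 0, "hand": 30},
    {"dx": 1, "dy": 2, "dz": 127, "roll": 0, "hand": 30},
    {"dx": 1, "dy": 2, "dz": 130, "roll": 0, "hand": 30},
    {"dx": 1, "dy": 2, "dz": 131, "roll": 0, "hand": 30},
    {"dx": 1, "dy": 2, "dz": 132, "roll": 0, "hand": 30},
    {"dx": 1, "dy": 2, "dz": 132, "roll": 0, "hand": 30},
  ],
)

```text
time: 6.25
tool_pos: [442.2, 331.5, 50.6]
ee_rot: [[0.65, 0.76, 0.001], [0.76, -0.65, 0.001], [0.001, 0.0, -1.0]]
ft_force: [0.4, -0.5, -0.8]
grip_width: 41.7
```

>>> apply_moves(
  targets=[
    {"dx": 0, "dy": 0, "dz": 1, "roll": 0, "hand": 30},
    {"dx": 0, "dy": 0, "dz": 2, "roll": 0, "hand": 30},
    {"dx": 0, "dy": 0, "dz": 2.5, "roll": 0, "hand": 30},
    {"dx": 0, "dy": 0, "dz": 2.5, "roll": 0, "hand": 30},
  ],
)

```text
time: 6.65
tool_pos: [442.5, 331.7, 48.4]
ee_rot: [[0.65, 0.76, 0.001], [0.76, -0.65, 0.001], [0.002, 0.0, -1.0]]
ft_force: [-1.3, -1.5, 9.7]
grip_width: 41.6
```

>>> apply_moves(
  targets=[
    {"dx": 0, "dy": 0, "dz": -0.5, "roll": 0, "hand": 45},
    {"dx": 0, "dy": 0, "dz": -0.5, "roll": 0, "hand": 50},
    {"dx": 0, "dy": 0, "dz": -0.5, "roll": 0, "hand": 60},
    {"dx": 0, "dy": 0, "dz": -0.5, "roll": 0, "hand": 70},
    {"dx": 0, "dy": 0, "dz": -10, "roll": 0, "hand": 75},
    {"dx": 0, "dy": 0, "dz": -40, "roll": 0, "hand": 75},
    {"dx": 0, "dy": 0, "dz": -80, "roll": 0, "hand": 75},
    {"dx": 0, "dy": 0, "dz": -130, "roll": 0, "hand": 80},
    {"dx": 0, "dy": 0, "dz": -130, "roll": 0, "hand": 85},
    {"dx": 0, "dy": 0, "dz": -130, "roll": 0, "hand": 85},
  ],
)

```text
time: 7.65
tool_pos: [442.6, 331.8, 179.3]
ee_rot: [[0.65, 0.76, 0.002], [0.76, -0.65, 0.002], [0.003, 0.001, -1.0]]
ft_force: [0.9, 0.2, -1.5]
grip_width: 85.1
```

```bash
python3 -c "
from h import *
go(454,131,175,-55)"
```

```text
t 7.65 pos [442.6 331.8 179.3] jaw -40.6 grip 85.1 q [ 36.9  18.9   1.1  72.1  -0.  167.4]
dx -145.1 dy 139.2 dz 4.3 roll 14.4
```

>>> apply_moves(
  targets=[
    {"dx": -145, "dy": 139, "dz": 4, "roll": 14, "hand": 85},
    {"dx": -145, "dy": 139, "dz": 4, "roll": 14, "hand": 85},
    {"dx": -145, "dy": 139, "dz": 4, "roll": 14, "hand": 85},
    {"dx": -145, "dy": 139, "dz": 4, "roll": 14, "hand": 85},
    {"dx": -145, "dy": 139, "dz": 4, "roll": 14, "hand": 85},
    {"dx": -145, "dy": 139, "dz": 4, "roll": 14, "hand": 85},
    {"dx": -145, "dy": 139, "dz": 4, "roll": 14, "hand": 85},
    {"dx": -145, "dy": 139, "dz": 4, "roll": 14, "hand": 85},
  ],
)

```text
time: 8.45
tool_pos: [453.0, 131.8, 173.2]
ee_rot: [[0.814, 0.581, -0.001], [0.581, -0.814, -0.0], [-0.0, -0.0, -1.0]]
ft_force: [0.1, 0.0, 0.1]
grip_width: 84.9
```

```bash
python3 -c "
from h import *
go(454,131,42,-55)
cv2.imwrite('pics/s3.png',np.hstack([cv2.resize(snapshot('scene')[180:330,310:460],None,fx=2.6,fy=2.6),cv2.resize(snapshot('top')[165:275,75:185],(390,390))]))"
```

```text
t 8.45 pos [453.  131.8 173.2] jaw -54.5 grip 84.9 q [ 16.2   9.7 -11.7  68.6   0.  160.7]
dx 0.3 dy 1.2 dz 131.2 roll 0.5
```

View pics/s3.png

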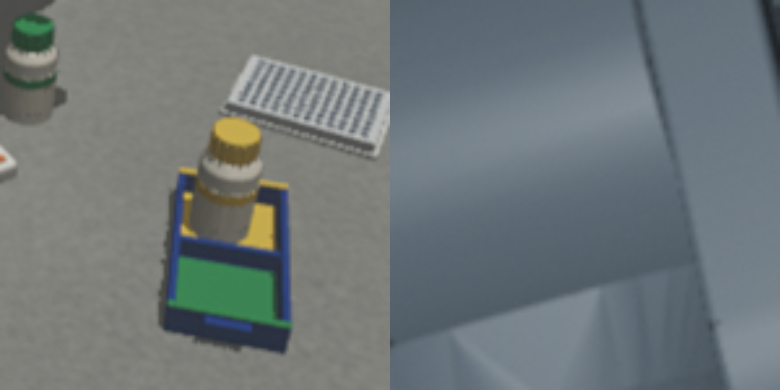

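The yellow bottle stands upright in the yellow bay, with its cap at crop (236,140). Now the green one.

>>> apply_moves(
  targets=[
    {"dx": 0, "dy": 1, "dz": 30, "roll": 0, "hand": 85},
    {"dx": 0, "dy": 1, "dz": 70, "roll": 0, "hand": 85},
    {"dx": 0, "dy": 1, "dz": 105, "roll": 0, "hand": 85},
    {"dx": 0, "dy": 1, "dz": 125, "roll": 0, "hand": 85},
    {"dx": 0, "dy": 1, "dz": 131, "roll": 0, "hand": 85},
    {"dx": 0, "dy": 1, "dz": 131, "roll": 0, "hand": 70},
    {"dx": 0, "dy": 1, "dz": 131, "roll": 0, "hand": 55},
    {"dx": 0, "dy": 1, "dz": 131, "roll": 0, "hand": 35},
    {"dx": 0, "dy": 1, "dz": 131, "roll": 0, "hand": 30},
    {"dx": 0, "dy": 1, "dz": 131, "roll": 0, "hand": 30},
  ],
  squeeze=30,
)

```text
time: 9.55
tool_pos: [454.9, 130.4, 44.0]
ee_rot: [[0.815, 0.58, 0.002], [0.58, -0.815, 0.001], [0.003, 0.001, -1.0]]
ft_force: [-1.5, 0.6, 8.6]
grip_width: 41.6
```

>>> apply_moves(
  targets=[
    {"dx": 0, "dy": 0, "dz": 0, "roll": 0, "hand": 30},
    {"dx": 0, "dy": 0, "dz": 0, "roll": 0, "hand": 30},
    {"dx": 0, "dy": 0, "dz": -10, "roll": 0, "hand": 30},
    {"dx": 0, "dy": 0, "dz": -30, "roll": 0, "hand": 30},
    {"dx": 0, "dy": 0, "dz": -70, "roll": 0, "hand": 30},
    {"dx": 0, "dy": 0, "dz": -110, "roll": 0, "hand": 30},
    {"dx": 0, "dy": 0, "dz": -140, "roll": 0, "hand": 30},
    {"dx": 0, "dy": 0, "dz": -155, "roll": 0, "hand": 30},
    {"dx": 0, "dy": 0, "dz": -155, "roll": 0, "hand": 30},
  ],
)

```text
time: 10.45
tool_pos: [455.0, 130.3, 200.5]
ee_rot: [[0.815, 0.58, 0.004], [0.58, -0.815, 0.001], [0.004, 0.002, -1.0]]
ft_force: [1.5, 0.2, -1.2]
grip_width: 41.4
```

```bash
python3 -c "
from h import *
go(498,376,200,-42)"
```

```text
t 10.45 pos [455.  130.3 200.5] jaw -54.6 grip 41.4 q [ 16.    9.1  -8.5  72.1  -0.  160.5]
dx 177.5 dy -175.3 dz 0.5 roll -12.6
```

>>> apply_moves(
  targets=[
    {"dx": 16, "dy": -16, "dz": 0, "roll": -2, "hand": 30},
    {"dx": 178, "dy": -175, "dz": 0, "roll": -12, "hand": 30},
    {"dx": 178, "dy": -175, "dz": 0, "roll": -12, "hand": 30},
    {"dx": 178, "dy": -175, "dz": 0, "roll": -12, "hand": 30},
    {"dx": 178, "dy": -175, "dz": 0, "roll": -12, "hand": 30},
    {"dx": 178, "dy": -175, "dz": 0, "roll": -12, "hand": 30},
    {"dx": 178, "dy": -175, "dz": 0, "roll": -12, "hand": 30},
    {"dx": 178, "dy": -175, "dz": 0, "roll": -12, "hand": 30},
    {"dx": 178, "dy": -175, "dz": 0, "roll": -12, "hand": 30},
    {"dx": 178, "dy": -175, "dz": 0, "roll": -12, "hand": 30},
  ],
)

```text
time: 11.45
tool_pos: [497.4, 374.7, 197.8]
ee_rot: [[0.677, 0.736, 0.0], [0.736, -0.677, -0.0], [-0.0, 0.0, -1.0]]
ft_force: [0.1, -0.4, -1.8]
grip_width: 41.5
```

```bash
python3 -c "
from h import *
go(498,376,49,-42)"
```

```text
t 11.45 pos [497.4 374.7 197.8] jaw -42.6 grip 41.5 q [ 37.   27.5  16.5  79.   -0.  169.6]
dx 1.4 dy -0.4 dz 148.8 roll -0.6
```

>>> apply_moves(
  targets=[
    {"dx": 1, "dy": 0, "dz": 25, "roll": 0, "hand": 30},
    {"dx": 1, "dy": 0, "dz": 65, "roll": 0, "hand": 30},
    {"dx": 1, "dy": 0, "dz": 100, "roll": 0, "hand": 30},
    {"dx": 1, "dy": 0, "dz": 125, "roll": 0, "hand": 30},
    {"dx": 1, "dy": 0, "dz": 138, "roll": 0, "hand": 30},
    {"dx": 1, "dy": 0, "dz": 143, "roll": 0, "hand": 30},
    {"dx": 1, "dy": 0, "dz": 146, "roll": 0, "hand": 30},
    {"dx": 1, "dy": 0, "dz": 147, "roll": 0, "hand": 30},
    {"dx": 1, "dy": 0, "dz": 147, "roll": 0, "hand": 30},
  ],
)

```text
time: 12.35
tool_pos: [498.5, 376.8, 51.5]
ee_rot: [[0.676, 0.737, 0.001], [0.737, -0.676, 0.001], [0.001, 0.0, -1.0]]
ft_force: [-0.6, -0.5, -0.7]
grip_width: 41.5
```

>>> apply_moves(
  targets=[
    {"dx": 0, "dy": 0, "dz": 1, "roll": 0, "hand": 30},
    {"dx": 0, "dy": 0, "dz": 2, "roll": 0, "hand": 30},
    {"dx": 0, "dy": 0, "dz": 2.5, "roll": 0, "hand": 30},
    {"dx": 0, "dy": 0, "dz": 2.5, "roll": 0, "hand": 30},
  ],
)

```text
time: 12.75
tool_pos: [498.5, 377.0, 49.1]
ee_rot: [[0.676, 0.737, 0.001], [0.737, -0.676, 0.001], [0.002, 0.0, -1.0]]
ft_force: [-2.1, 1.1, 8.7]
grip_width: 41.7
```

>>> apply_moves(
  targets=[
    {"dx": 0, "dy": 0, "dz": -0.5, "roll": 0, "hand": 45},
    {"dx": 0, "dy": 0, "dz": -0.5, "roll": 0, "hand": 50},
    {"dx": 0, "dy": 0, "dz": -0.5, "roll": 0, "hand": 60},
    {"dx": 0, "dy": 0, "dz": -0.5, "roll": 0, "hand": 70},
    {"dx": 0, "dy": 0, "dz": -10, "roll": 0, "hand": 75},
    {"dx": 0, "dy": 0, "dz": -40, "roll": 0, "hand": 75},
    {"dx": 0, "dy": 0, "dz": -80, "roll": 0, "hand": 75},
    {"dx": 0, "dy": 0, "dz": -125, "roll": 0, "hand": 80},
    {"dx": 0, "dy": 0, "dz": -125, "roll": 0, "hand": 85},
    {"dx": 0, "dy": 0, "dz": -125, "roll": 0, "hand": 85},
  ],
)

```text
time: 13.75
tool_pos: [498.6, 376.9, 174.6]
ee_rot: [[0.676, 0.737, 0.002], [0.737, -0.676, 0.002], [0.003, 0.0, -1.0]]
ft_force: [-0.1, -0.7, -1.3]
grip_width: 84.7
```

```bash
python3 -c "
from h import *
go(435,-5,175,10)"
```

```text
t 13.75 pos [498.6 376.9 174.6] jaw -42.6 grip 84.7 q [ 37.1  27.8  13.7  75.7  -0.  169.6]
dx -324.3 dy 211.4 dz -0.4 roll -52.6
```

>>> apply_moves(
  targets=[
    {"dx": -324, "dy": 211, "dz": 0, "roll": -52, "hand": 85},
    {"dx": -324, "dy": 211, "dz": 0, "roll": -52, "hand": 85},
    {"dx": -324, "dy": 211, "dz": 0, "roll": -52, "hand": 85},
    {"dx": -324, "dy": 211, "dz": 0, "roll": -52, "hand": 85},
    {"dx": -324, "dy": 211, "dz": 0, "roll": -52, "hand": 85},
    {"dx": -324, "dy": 211, "dz": 0, "roll": -52, "hand": 85},
    {"dx": -324, "dy": 211, "dz": 0, "roll": -52, "hand": 85},
    {"dx": -324, "dy": 211, "dz": 0, "roll": -52, "hand": 85},
    {"dx": -324, "dy": 211, "dz": 0, "roll": -52, "hand": 85},
    {"dx": -324, "dy": 211, "dz": 0, "roll": -52, "hand": 85},
  ],
)

```text
time: 14.75
tool_pos: [433.6, -5.8, 172.4]
ee_rot: [[-0.161, 0.987, -0.001], [0.987, 0.161, 0.0], [0.0, -0.001, -1.0]]
ft_force: [-0.4, 0.4, 0.3]
grip_width: 85.1
```

```bash
python3 -c "
from h import *
go(435,-5,42,10)
cv2.imwrite('pics/s4.png',cv2.resize(snapshot('scene')[120:330,200:470],None,fx=2.6,fy=2.6))
print((proj('scene',(435,-5,0))-(200,120))*2.6,(proj('scene',(435,-5,70))-(200,120))*2.6)"
```

```text
t 14.75 pos [433.6  -5.8 172.4] jaw 9.3 grip 85.1 q [ -0.8   5.4 -16.9  67.8   0.   79.9]
dx 0.6 dy 1.5 dz 130.4 roll -0.7
[229.7 187.7] [231.4 124.2]
```

View pics/s4.png

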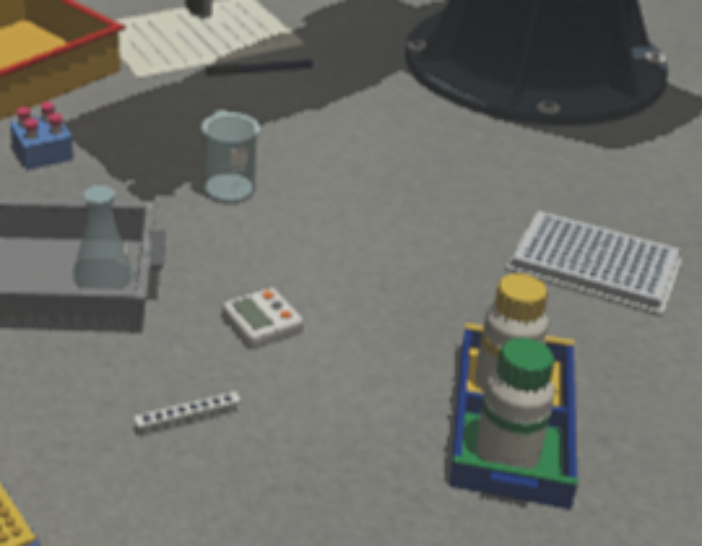

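Both bottles stand in their own bays. The beaker's base is at crop (229,188), which matches the prediction, so I'll pick it now.

>>> apply_moves(
  targets=[
    {"dx": 0, "dy": 1, "dz": 30, "roll": 0, "hand": 85},
    {"dx": 0, "dy": 1, "dz": 70, "roll": 0, "hand": 85},
    {"dx": 0, "dy": 1, "dz": 105, "roll": 0, "hand": 85},
    {"dx": 0, "dy": 1, "dz": 124, "roll": 0, "hand": 85},
    {"dx": 0, "dy": 1, "dz": 130, "roll": 0, "hand": 85},
    {"dx": 0, "dy": 1, "dz": 130, "roll": 0, "hand": 75},
    {"dx": 0, "dy": 1, "dz": 130, "roll": 0, "hand": 60},
    {"dx": 0, "dy": 1, "dz": 130, "roll": 0, "hand": 45},
    {"dx": 0, "dy": 1, "dz": 130, "roll": 0, "hand": 40},
    {"dx": 0, "dy": 1, "dz": 130, "roll": 0, "hand": 40},
  ],
  squeeze=25,
)

```text
time: 15.8
tool_pos: [436.2, -4.6, 44.4]
ee_rot: [[-0.164, 0.986, 0.002], [0.986, 0.164, 0.0], [-0.0, 0.002, -1.0]]
ft_force: [-3.2, 0.2, 7.2]
grip_width: 49.1
```

>>> apply_moves(
  targets=[
    {"dx": 0, "dy": 0, "dz": 0, "roll": 0, "hand": 40},
    {"dx": 0, "dy": 0, "dz": 0, "roll": 0, "hand": 40},
    {"dx": 0, "dy": 0, "dz": -10, "roll": 0, "hand": 40},
    {"dx": 0, "dy": 0, "dz": -30, "roll": 0, "hand": 40},
    {"dx": 0, "dy": 0, "dz": -70, "roll": 0, "hand": 40},
    {"dx": 0, "dy": 0, "dz": -110, "roll": 0, "hand": 40},
    {"dx": 0, "dy": 0, "dz": -140, "roll": 0, "hand": 40},
    {"dx": 0, "dy": 0, "dz": -155, "roll": 0, "hand": 40},
    {"dx": 0, "dy": 0, "dz": -155, "roll": 0, "hand": 40},
  ],
)

```text
time: 16.7
tool_pos: [436.7, -4.7, 201.1]
ee_rot: [[-0.164, 0.986, 0.005], [0.986, 0.164, -0.0], [-0.001, 0.005, -1.0]]
ft_force: [0.0, 1.2, -1.2]
grip_width: 49.3
```

```bash
python3 -c "
from h import *
go(676,-18,200,50)"
```

```text
t 16.7 pos [436.7  -4.7 201.1] jaw 9.4 grip 49.3 q [ -0.6   4.8 -13.4  71.6   0.   79.9]
dx -52.3 dy 233.9 dz 1.1 roll -40.6
```

>>> apply_moves(
  targets=[
    {"dx": -5, "dy": 22, "dz": 0, "roll": -5, "hand": 40},
    {"dx": -52, "dy": 234, "dz": 1, "roll": -40, "hand": 40},
    {"dx": -52, "dy": 234, "dz": 1, "roll": -40, "hand": 40},
    {"dx": -52, "dy": 234, "dz": 1, "roll": -40, "hand": 40},
    {"dx": -52, "dy": 234, "dz": 1, "roll": -40, "hand": 40},
    {"dx": -52, "dy": 234, "dz": 1, "roll": -40, "hand": 40},
    {"dx": -52, "dy": 234, "dz": 1, "roll": -40, "hand": 40},
    {"dx": -52, "dy": 234, "dz": 1, "roll": -40, "hand": 40},
    {"dx": -52, "dy": 234, "dz": 1, "roll": -40, "hand": 40},
    {"dx": -52, "dy": 234, "dz": 1, "roll": -40, "hand": 40},
  ],
)

```text
time: 17.7
tool_pos: [673.9, -17.6, 197.7]
ee_rot: [[-0.76, 0.65, 0.0], [0.65, 0.76, 0.0], [-0.0, 0.0, -1.0]]
ft_force: [-0.3, -0.8, -1.5]
grip_width: 48.8
```

```bash
python3 -c "
from h import *
go(676,-18,50,50)
cv2.imwrite('pics/s5.png',cv2.resize(snapshot('scene')[130:270,120:330],None,fx=3,fy=3))
p=manip.observe()['tool_pos']
for q in ((676,-18,4),(p[0],p[1],p[2]-44),(p[0],p[1],p[2]+26)): print((proj('scene',q)-(120,130))*3)"
```

```text
t 17.7 pos [673.9 -17.6 197.7] jaw 49.4 grip 48.8 q [-1.5 34.6 28.1 83.5  0.  39.1]
dx -1.8 dy 1.0 dz 147.7 roll -0.6
[244.8 282. ]
[230.2 107.8]
[221.2  16.2]
```

View pics/s5.png

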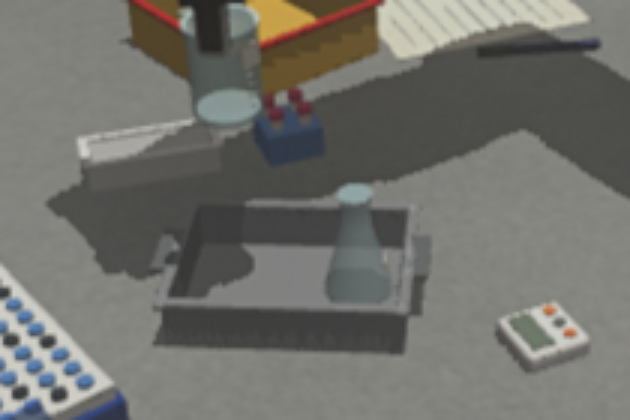

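The held beaker's base is at crop (228,108). Its target is (245,282) in the free half, well clear of the flask at (358,280). Lowering now.

>>> apply_moves(
  targets=[
    {"dx": -2, "dy": 1, "dz": 20, "roll": 0, "hand": 40},
    {"dx": -2, "dy": 1, "dz": 55, "roll": 0, "hand": 40},
    {"dx": -2, "dy": 1, "dz": 90, "roll": 0, "hand": 40},
    {"dx": -2, "dy": 1, "dz": 115, "roll": 0, "hand": 40},
    {"dx": -2, "dy": 1, "dz": 132, "roll": 0, "hand": 40},
    {"dx": -2, "dy": 1, "dz": 140, "roll": 0, "hand": 40},
    {"dx": -2, "dy": 1, "dz": 144, "roll": 0, "hand": 40},
    {"dx": -2, "dy": 1, "dz": 146, "roll": 0, "hand": 40},
    {"dx": -2, "dy": 1, "dz": 147, "roll": 0, "hand": 40},
    {"dx": -2, "dy": 1, "dz": 147, "roll": 0, "hand": 40},
  ],
)

```text
time: 18.75
tool_pos: [677.2, -18.2, 50.8]
ee_rot: [[-0.76, 0.65, 0.001], [0.65, 0.76, -0.0], [-0.001, 0.001, -1.0]]
ft_force: [-0.4, 0.7, -0.7]
grip_width: 49.3
```

>>> apply_moves(
  targets=[
    {"dx": 0, "dy": 0, "dz": 1, "roll": 0, "hand": 40},
    {"dx": 0, "dy": 0, "dz": 2, "roll": 0, "hand": 40},
    {"dx": 0, "dy": 0, "dz": 2.5, "roll": 0, "hand": 40},
    {"dx": 0, "dy": 0, "dz": 2.5, "roll": 0, "hand": 40},
  ],
)

```text
time: 19.15
tool_pos: [677.3, -18.4, 48.5]
ee_rot: [[-0.76, 0.65, 0.001], [0.65, 0.76, -0.0], [-0.001, 0.001, -1.0]]
ft_force: [-2.0, -0.8, 6.8]
grip_width: 49.0
```

>>> apply_moves(
  targets=[
    {"dx": 0, "dy": 0, "dz": -0.5, "roll": 0, "hand": 52},
    {"dx": 0, "dy": 0, "dz": -0.5, "roll": 0, "hand": 58},
    {"dx": 0, "dy": 0, "dz": -0.5, "roll": 0, "hand": 64},
    {"dx": 0, "dy": 0, "dz": -0.5, "roll": 0, "hand": 64},
    {"dx": 0, "dy": 0, "dz": -10, "roll": 0, "hand": 64},
    {"dx": 0, "dy": 0, "dz": -40, "roll": 0, "hand": 64},
    {"dx": 0, "dy": 0, "dz": -80, "roll": 0, "hand": 64},
    {"dx": 0, "dy": 0, "dz": -110, "roll": 0, "hand": 80},
    {"dx": 0, "dy": 0, "dz": -110, "roll": 0, "hand": 85},
    {"dx": 0, "dy": 0, "dz": -110, "roll": 0, "hand": 85},
  ],
)

```text
time: 20.15
tool_pos: [677.3, -18.2, 158.6]
ee_rot: [[-0.76, 0.65, 0.002], [0.65, 0.76, -0.0], [-0.001, 0.001, -1.0]]
ft_force: [-0.2, 0.3, -0.7]
grip_width: 85.1
```

```bash
python3 -c "
from h import *
go(652,-215,150,70.4)"
```

```text
t 20.15 pos [677.3 -18.2 158.6] jaw 49.4 grip 85.1 q [-1.5 35.  23.1 78.   0.  39. ]
dx -108.7 dy -166.0 dz 8.6 roll -21.0
```

>>> apply_moves(
  targets=[
    {"dx": -109, "dy": -166, "dz": 8, "roll": -21, "hand": 85},
    {"dx": -109, "dy": -166, "dz": 8, "roll": -21, "hand": 85},
    {"dx": -109, "dy": -166, "dz": 8, "roll": -21, "hand": 85},
    {"dx": -109, "dy": -166, "dz": 8, "roll": -21, "hand": 85},
    {"dx": -109, "dy": -166, "dz": 8, "roll": -21, "hand": 85},
    {"dx": -109, "dy": -166, "dz": 8, "roll": -21, "hand": 85},
    {"dx": -109, "dy": -166, "dz": 8, "roll": -21, "hand": 85},
    {"dx": -109, "dy": -166, "dz": 8, "roll": -21, "hand": 85},
  ],
)

```text
time: 20.95
tool_pos: [651.9, -213.8, 149.4]
ee_rot: [[-0.943, 0.333, -0.0], [0.333, 0.943, 0.0], [0.0, 0.0, -1.0]]
ft_force: [-0.1, -0.1, -0.3]
grip_width: 85.1
```

```bash
python3 -c "
from h import *
go(652,-215,16,70.4)
cv2.imwrite('pics/s6.png',cv2.resize(snapshot('scene')[100:270,120:330],None,fx=3,fy=3))
p=manip.observe()['tool_pos']
for q in ((652,-215,0),(652,-215,26)): print((proj('scene',q)-(120,100))*3)"
```

```text
t 20.95 pos [ 651.9 -213.8  149.4] jaw 70.5 grip 85.1 q [-18.2  36.4  24.2  77.8   0.    1.3]
dx -0.5 dy -1.1 dz 133.4 roll 0.1
[152.5 254.5]
[148.9 228.6]
```

View pics/s6.png

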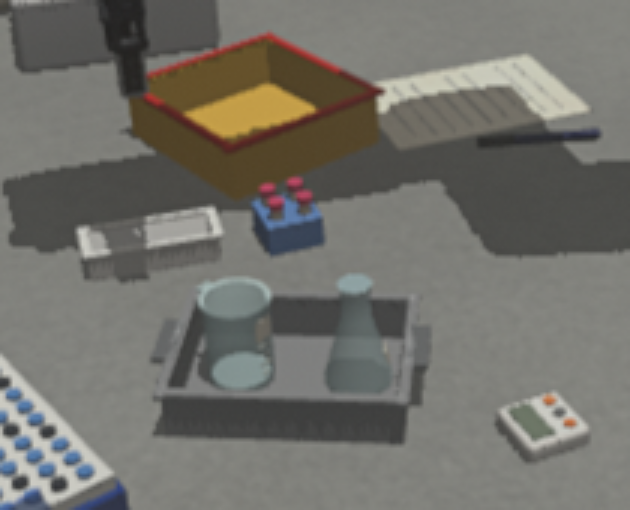

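The beaker stands upright in the basin and the flask hasn't moved. The reservoir's top centre is at crop (150,232), matching the prediction. Grasping it.

>>> apply_moves(
  targets=[
    {"dx": 0, "dy": -1, "dz": 30, "roll": 0, "hand": 85},
    {"dx": 0, "dy": -1, "dz": 70, "roll": 0, "hand": 85},
    {"dx": 0, "dy": -1, "dz": 105, "roll": 0, "hand": 85},
    {"dx": 0, "dy": -1, "dz": 124, "roll": 0, "hand": 80},
    {"dx": 0, "dy": -1, "dz": 133, "roll": 0, "hand": 75},
    {"dx": 0, "dy": -1, "dz": 134, "roll": 0, "hand": 65},
    {"dx": 0, "dy": -1, "dz": 134, "roll": 0, "hand": 55},
    {"dx": 0, "dy": -1, "dz": 134, "roll": 0, "hand": 42},
    {"dx": 0, "dy": -1, "dz": 134, "roll": 0, "hand": 35},
    {"dx": 0, "dy": -1, "dz": 134, "roll": 0, "hand": 35},
  ],
  squeeze=25,
)

```text
time: 22.0
tool_pos: [651.8, -216.2, 16.3]
ee_rot: [[-0.942, 0.335, 0.001], [0.335, 0.942, -0.0], [-0.001, 0.0, -1.0]]
ft_force: [0.7, 0.7, 0.8]
grip_width: 35.1
```

>>> apply_moves(
  targets=[
    {"dx": 0, "dy": 0, "dz": 0, "roll": 0, "hand": 35},
    {"dx": 0, "dy": 0, "dz": 0, "roll": 0, "hand": 35},
    {"dx": 0, "dy": 0, "dz": -10, "roll": 0, "hand": 35},
    {"dx": 0, "dy": 0, "dz": -30, "roll": 0, "hand": 35},
    {"dx": 0, "dy": 0, "dz": -70, "roll": 0, "hand": 35},
    {"dx": 0, "dy": 0, "dz": -110, "roll": 0, "hand": 35},
    {"dx": 0, "dy": 0, "dz": -140, "roll": 0, "hand": 35},
    {"dx": 0, "dy": 0, "dz": -155, "roll": 0, "hand": 35},
    {"dx": 0, "dy": 0, "dz": -155, "roll": 0, "hand": 35},
  ],
)

```text
time: 22.9
tool_pos: [652.5, -216.5, 173.9]
ee_rot: [[-0.942, 0.335, 0.004], [0.335, 0.942, -0.001], [-0.005, 0.0, -1.0]]
ft_force: [0.5, -1.1, -0.2]
grip_width: 35.0
```

Run:
```python
from h import *
im=cv2.imread("pics/top0.png")
m=mask(im,(0,120,60),(8,255,255),(355,175,460,270));pts=cv2.findNonZero(m);h=cv2.convexHull(pts)
q=cv2.approxPolyDP(h,6,True).reshape(-1,2);print(q.tolist());P=np.array([ray("top",p,55) for p in q]);print(P,rect("top",h,55))
c=rect("top",h,55)[:2];a=np.radians(4.4);t=c-28*np.array([np.cos(a),np.sin(a)]);print("target",t)
go(*t,170,4.4)
```

```text
[[449, 257], [374, 262], [366, 190], [439, 185]]
[[ 386.6 -450.9]
 [ 373.7 -266.3]
 [ 551.4 -253.2]
 [ 565.2 -437.7]] [ 469.  -351.9  189.7  179.4  -85.6]
target [ 441.1 -354.1]
t 22.9 pos [ 652.5 -216.5  173.9] jaw 70.4 grip 35.0 q [-18.4  36.2  27.4  80.9   0.    1.2]
dx 153.2 dy -200.4 dz 3.9 roll 66.0
```

The grip stopped at exactly the commanded 35 mm, so it may not be holding. I'll look.

```bash
python3 -c "
from h import *
cv2.imwrite('pics/s7.png',cv2.resize(snapshot('scene')[70:220,120:300],None,fx=4,fy=4))
for q in ((652,-215,26),(652,-215,174),(652,-215,160)): print((proj('scene',q)-(120,70))*4)"
```

```text
[198.6 424.7]
[169.2 210.7]
[172.2 232.3]
```

View pics/s7.png

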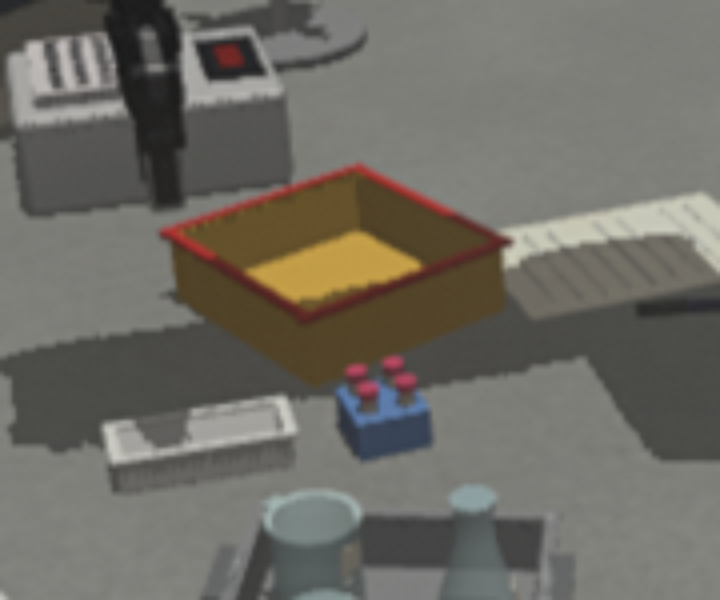

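```bash
python3 -c "
from h import *
o=manip.observe();p=o['tool_pos'];R=np.array(o['ee_rot'])
for s in (17.5,25):
  for dz in (14,7,0,-7): print(s,dz,(proj('scene',np.array(p)+R@np.array([11,s,dz]))-(120,70))*4,(proj('scene',np.array(p)+R@np.array([-11,s,dz]))-(120,70))*4)
im=cv2.imread('pics/s6.png')
"
```

```text
17.5 14 [194.  244.5] [156.5 249.6]
17.5 7 [192.6 233.6] [155.  238.8]
17.5 0 [191.2 222.7] [153.5 227.9]
17.5 -7 [189.8 211.8] [151.9 216.9]
25 14 [195.6 249.7] [158. 255.]
25 7 [194.3 238.9] [156.5 244.1]
25 0 [192.9 227.9] [155.  233.1]
25 -7 [191.4 216.9] [153.4 222.1]
```

The reservoir is still on the bench at crop (200,430), unmoved. The fingertip is seen at about (165,207), roughly 10 mm above where the stated TCP offset would put it. The fingers therefore closed above the reservoir, so I need to go lower, stepwise and watching the force.

>>> apply_moves(
  targets=[
    {"dx": 0, "dy": 1, "dz": 40, "roll": 0, "hand": 65},
    {"dx": 0, "dy": 1, "dz": 80, "roll": 0, "hand": 65},
    {"dx": 0, "dy": 1, "dz": 120, "roll": 0, "hand": 65},
    {"dx": 0, "dy": 1, "dz": 145, "roll": 0, "hand": 65},
    {"dx": 0, "dy": 1, "dz": 155, "roll": 0, "hand": 65},
    {"dx": 0, "dy": 1, "dz": 160, "roll": 0, "hand": 65},
    {"dx": 0, "dy": 1, "dz": 164, "roll": 0, "hand": 65},
    {"dx": 0, "dy": 1, "dz": 166, "roll": 0, "hand": 65},
    {"dx": 0, "dy": 1, "dz": 168, "roll": 0, "hand": 65},
    {"dx": 0, "dy": 1, "dz": 168, "roll": 0, "hand": 65},
  ],
)

```text
time: 23.95
tool_pos: [652.0, -215.3, 3.0]
ee_rot: [[-0.942, 0.335, 0.001], [0.335, 0.942, -0.0], [-0.001, 0.0, -1.0]]
ft_force: [0.7, -0.2, 0.1]
grip_width: 65.1
```

```bash
python3 -c "
from h import *
go(652,-215,0,70.4)
cv2.imwrite('pics/s8.png',cv2.resize(snapshot('scene')[140:220,120:260],None,fx=5,fy=5))"
```

```text
t 23.95 pos [ 652.  -215.3    3. ] jaw 70.4 grip 65.1 q [-18.3  40.3   9.6  59.2  -0.    1.3]
dx 0.1 dy 0.3 dz 3.0 roll 0.0
```

View pics/s8.png

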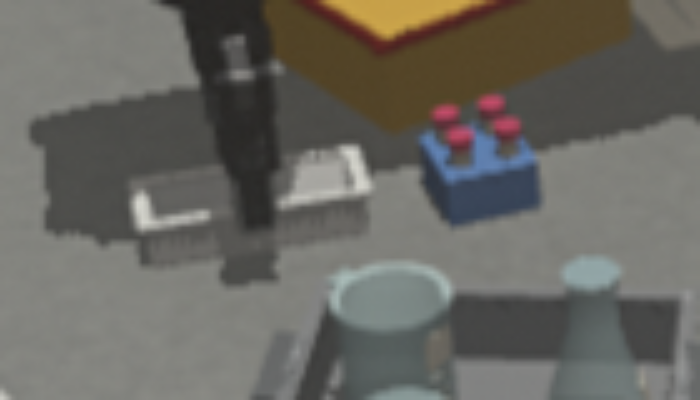

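The near finger's tip is at (258,230), still well above its shadow on the bench. Lower a little, then close.

>>> apply_moves(
  targets=[
    {"dx": 0, "dy": 0, "dz": 2, "roll": 0, "hand": 65},
    {"dx": 0, "dy": 0, "dz": 4, "roll": 0, "hand": 65},
    {"dx": 0, "dy": 0, "dz": 6, "roll": 0, "hand": 65},
    {"dx": 0, "dy": 0, "dz": 6, "roll": 0, "hand": 60},
    {"dx": 0, "dy": 0, "dz": 6, "roll": 0, "hand": 55},
    {"dx": 0, "dy": 0, "dz": 6, "roll": 0, "hand": 48},
    {"dx": 0, "dy": 0, "dz": 6, "roll": 0, "hand": 40},
    {"dx": 0, "dy": 0, "dz": 6, "roll": 0, "hand": 35},
    {"dx": 0, "dy": 0, "dz": 6, "roll": 0, "hand": 30},
    {"dx": 0, "dy": 0, "dz": 6, "roll": 0, "hand": 30},
  ],
  squeeze=25,
)

```text
time: 25.0
tool_pos: [651.9, -215.2, -3.2]
ee_rot: [[-0.942, 0.335, 0.0], [0.335, 0.942, -0.0], [-0.0, 0.0, -1.0]]
ft_force: [-0.7, -0.1, 3.7]
grip_width: 44.5
```

>>> apply_moves(
  targets=[
    {"dx": 0, "dy": 0, "dz": 0, "roll": 0, "hand": 30},
    {"dx": 0, "dy": 0, "dz": -10, "roll": 0, "hand": 30},
    {"dx": 0, "dy": 0, "dz": -30, "roll": 0, "hand": 30},
    {"dx": 0, "dy": 0, "dz": -70, "roll": 0, "hand": 30},
    {"dx": 0, "dy": 0, "dz": -110, "roll": 0, "hand": 30},
    {"dx": 0, "dy": 0, "dz": -140, "roll": 0, "hand": 30},
    {"dx": 0, "dy": 0, "dz": -150, "roll": 0, "hand": 30},
    {"dx": 0, "dy": 0, "dz": -150, "roll": 0, "hand": 30},
  ],
)

```text
time: 25.8
tool_pos: [652.5, -215.4, 148.2]
ee_rot: [[-0.942, 0.335, 0.002], [0.335, 0.942, -0.001], [-0.003, 0.0, -1.0]]
ft_force: [0.1, 0.4, 0.3]
grip_width: 44.5
```

```bash
python3 -c "
from h import *
go(441,-354,147,4.4)"
```

```text
t 25.8 pos [ 652.5 -215.4  148.2] jaw 70.4 grip 44.5 q [-18.3  36.3  23.9  77.5  -0.    1.3]
dx 152.9 dy -201.4 dz 1.2 roll 66.0
```

>>> apply_moves(
  targets=[
    {"dx": 15, "dy": -20, "dz": 0, "roll": 6, "hand": 30},
    {"dx": 153, "dy": -201, "dz": 1, "roll": 66, "hand": 30},
    {"dx": 153, "dy": -201, "dz": 1, "roll": 66, "hand": 30},
    {"dx": 153, "dy": -201, "dz": 1, "roll": 66, "hand": 30},
    {"dx": 153, "dy": -201, "dz": 1, "roll": 66, "hand": 30},
    {"dx": 153, "dy": -201, "dz": 1, "roll": 66, "hand": 30},
    {"dx": 153, "dy": -201, "dz": 1, "roll": 66, "hand": 30},
    {"dx": 153, "dy": -201, "dz": 1, "roll": 66, "hand": 30},
    {"dx": 153, "dy": -201, "dz": 1, "roll": 66, "hand": 30},
    {"dx": 153, "dy": -201, "dz": 1, "roll": 66, "hand": 30},
  ],
)

```text
time: 26.8
tool_pos: [439.8, -352.9, 144.5]
ee_rot: [[-0.082, 0.997, -0.001], [0.997, 0.082, 0.001], [0.001, -0.001, -1.0]]
ft_force: [0.7, 0.4, -0.0]
grip_width: 44.4
```

```bash
python3 -c "
from h import *
go(441,-354,2,4.4)
cv2.imwrite('pics/s9.png',np.hstack([cv2.resize(snapshot('scene')[70:190,130:270],None,fx=2.8,fy=2.8),cv2.resize(snapshot('top')[165:285,340:480],None,fx=2.8,fy=2.8)]))"
```

```text
t 26.8 pos [ 439.8 -352.9  144.5] jaw 4.7 grip 44.4 q [-38.7  21.1  -0.7  68.2   0.   46.5]
dx -1.2 dy 1.1 dz 142.5 roll 0.3
```

View pics/s9.png

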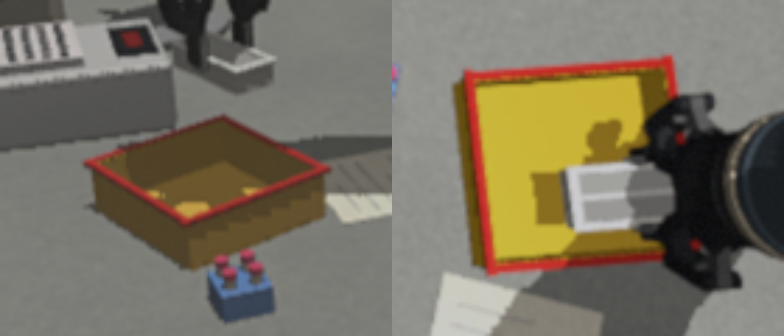

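The reservoir is held level, aligned with the tub's y axis and over the robot-side half. Lowering.

>>> apply_moves(
  targets=[
    {"dx": -1, "dy": 1, "dz": 20, "roll": 0, "hand": 30},
    {"dx": -1, "dy": 1, "dz": 55, "roll": 0, "hand": 30},
    {"dx": -1, "dy": 1, "dz": 90, "roll": 0, "hand": 30},
    {"dx": -1, "dy": 1, "dz": 115, "roll": 0, "hand": 30},
    {"dx": -1, "dy": 1, "dz": 130, "roll": 0, "hand": 30},
    {"dx": -1, "dy": 1, "dz": 137, "roll": 0, "hand": 30},
    {"dx": -1, "dy": 1, "dz": 140, "roll": 0, "hand": 30},
    {"dx": -1, "dy": 1, "dz": 141, "roll": 0, "hand": 30},
    {"dx": -1, "dy": 1, "dz": 141, "roll": 0, "hand": 30},
  ],
)

```text
time: 27.8
tool_pos: [441.8, -354.6, 5.3]
ee_rot: [[-0.078, 0.997, 0.001], [0.997, 0.078, -0.001], [-0.001, 0.001, -1.0]]
ft_force: [0.0, 0.4, 1.1]
grip_width: 44.2
```

>>> apply_moves(
  targets=[
    {"dx": 0, "dy": 0, "dz": 0.5, "roll": 0, "hand": 30},
    {"dx": 0, "dy": 0, "dz": 1, "roll": 0, "hand": 30},
    {"dx": 0, "dy": 0, "dz": 1.5, "roll": 0, "hand": 30},
  ],
)

```text
time: 28.1
tool_pos: [441.5, -354.4, 3.4]
ee_rot: [[-0.078, 0.997, 0.0], [0.997, 0.078, -0.0], [-0.0, 0.0, -1.0]]
ft_force: [0.4, 0.1, 0.1]
grip_width: 44.8
```

>>> apply_moves(
  targets=[
    {"dx": 0, "dy": 0, "dz": 1, "roll": 0, "hand": 30},
    {"dx": 0, "dy": 0, "dz": 1.5, "roll": 0, "hand": 30},
    {"dx": 0, "dy": 0, "dz": 1.5, "roll": 0, "hand": 50},
    {"dx": 0, "dy": 0, "dz": 1.5, "roll": 0, "hand": 60},
    {"dx": 0, "dy": 0, "dz": 1, "roll": 0, "hand": 62},
    {"dx": 0, "dy": 0, "dz": -15, "roll": 0, "hand": 62},
    {"dx": 0, "dy": 0, "dz": -50, "roll": 0, "hand": 62},
    {"dx": 0, "dy": 0, "dz": -90, "roll": 0, "hand": 62},
    {"dx": 0, "dy": 0, "dz": -130, "roll": 0, "hand": 62},
    {"dx": 0, "dy": 0, "dz": -150, "roll": 0, "hand": 50},
  ],
)

```text
time: 29.1
tool_pos: [442.2, -355.0, 156.6]
ee_rot: [[-0.078, 0.997, 0.003], [0.997, 0.078, -0.002], [-0.003, 0.003, -1.0]]
ft_force: [1.0, -0.7, -0.4]
grip_width: 50.4
```

```bash
python3 -c "
from h import *
go(657.5,216.3,150,72)
go(657.5,216.3,150,72,(450,60,150,0))"
```

```text
t 29.1 pos [ 442.2 -355.   156.6] jaw 4.4 grip 50.4 q [-38.8  20.9   0.7  69.6  -0.   46.8]
dx 552.9 dy 259.0 dz 6.6 roll -67.6
dx 156.3 dy 207.5 dz 0.0 roll -72.0
```

>>> apply_moves(
  targets=[
    {"dx": 553, "dy": 259, "dz": 0, "roll": -67, "hand": 45},
    {"dx": 553, "dy": 259, "dz": 0, "roll": -67, "hand": 45},
    {"dx": 553, "dy": 259, "dz": 0, "roll": -67, "hand": 45},
    {"dx": 553, "dy": 259, "dz": 0, "roll": -67, "hand": 45},
    {"dx": 553, "dy": 259, "dz": 0, "roll": -67, "hand": 45},
    {"dx": 553, "dy": 259, "dz": 0, "roll": -67, "hand": 45},
    {"dx": 553, "dy": 259, "dz": 0, "roll": -67, "hand": 45},
    {"dx": 553, "dy": 259, "dz": 0, "roll": -67, "hand": 45},
    {"dx": 553, "dy": 259, "dz": 0, "roll": -67, "hand": 45},
    {"dx": 553, "dy": 259, "dz": 0, "roll": -67, "hand": 45},
  ],
)

```text
time: 30.1
tool_pos: [618.0, 115.7, 153.1]
ee_rot: [[-0.948, 0.318, 0.0], [0.318, 0.948, -0.0], [-0.0, 0.0, -1.0]]
ft_force: [0.3, -1.0, -0.3]
grip_width: 44.9
```

```bash
python3 -c "
from h import *
go(657.5,216.3,130,72.4)"
```

```text
t 30.1 pos [618.  115.7 153.1] jaw 71.5 grip 44.9 q [10.6 28.7 12.  73.3 -0.  29.1]
dx -5.4 dy 107.9 dz 23.1 roll -0.9
```

>>> apply_moves(
  targets=[
    {"dx": -5, "dy": 108, "dz": 23, "roll": -1, "hand": 45},
    {"dx": -5, "dy": 108, "dz": 43, "roll": -1, "hand": 45},
    {"dx": -5, "dy": 108, "dz": 63, "roll": -1, "hand": 45},
    {"dx": -5, "dy": 108, "dz": 83, "roll": -1, "hand": 45},
    {"dx": -5, "dy": 108, "dz": 93, "roll": -1, "hand": 45},
    {"dx": -5, "dy": 108, "dz": 93, "roll": -1, "hand": 45},
    {"dx": -5, "dy": 108, "dz": 93, "roll": -1, "hand": 45},
  ],
)

```text
time: 30.8
tool_pos: [657.2, 214.0, 61.2]
ee_rot: [[-0.953, 0.302, 0.001], [0.302, 0.953, 0.0], [-0.001, 0.001, -1.0]]
ft_force: [-0.3, -0.6, 0.3]
grip_width: 45.3
```

```bash
python3 -c "
from h import *
go(657.5,216.3,-5,72.4)
s=snapshot('scene')
cv2.imwrite('pics/s10.png',np.hstack([cv2.resize(s[190:310,220:345],None,fx=3.2,fy=3.2),cv2.resize(s[70:190,130:255],None,fx=3.2,fy=3.2)]))
print((proj('scene',(657.5,216.3,6.5))-(220,190))*3.2)
o=manip.observe();p=o['tool_pos'];R=np.array(o['ee_rot'])
for s in (-22.5,22.5):
  for dz in (5,0,-10,-20): print(s,dz,(proj('scene',np.array(p)+R@np.array([0,s,dz]))-(220,190))*3.2)"
```

```text
t 30.8 pos [657.2 214.   61.2] jaw 72.4 grip 45.3 q [18.  38.6 15.3 66.6 -0.  35.6]
dx 0.4 dy 2.3 dz 66.2 roll 0.0
[167.1 283.6]
-22.5 5 [151.9 193.9]
-22.5 0 [151.9 187.4]
-22.5 -10 [151.8 174.2]
-22.5 -20 [151.8 160.9]
22.5 5 [178.7 242.8]
22.5 0 [178.8 236.2]
22.5 -10 [179.  222.8]
22.5 -20 [179.1 209.2]
```

View pics/s10.png

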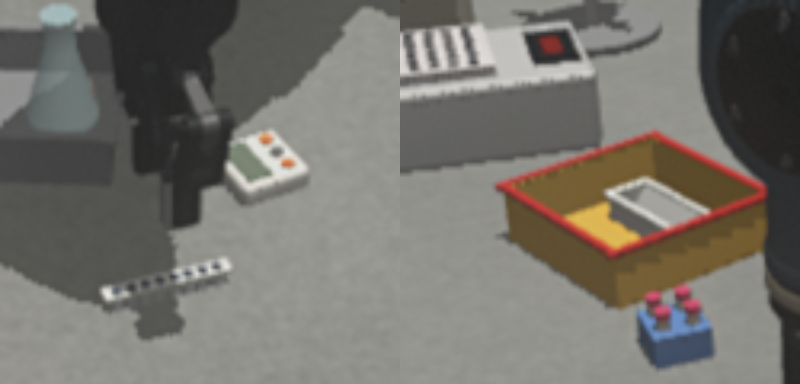

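The reservoir lies low in the tub. The near fingertip is at (180,225), about 9 mm behind the TCP, and the strip centre at (167,282) is as predicted. Descending to a TCP height of about 1.

>>> apply_moves(
  targets=[
    {"dx": 0, "dy": 2, "dz": 20, "roll": 0, "hand": 45},
    {"dx": 0, "dy": 2, "dz": 38, "roll": 0, "hand": 45},
    {"dx": 0, "dy": 2, "dz": 50, "roll": 0, "hand": 45},
    {"dx": 0, "dy": 2, "dz": 57, "roll": 0, "hand": 45},
    {"dx": 0, "dy": 2, "dz": 60, "roll": 0, "hand": 38},
    {"dx": 0, "dy": 2, "dz": 60, "roll": 0, "hand": 30},
    {"dx": 0, "dy": 2, "dz": 60, "roll": 0, "hand": 22},
    {"dx": 0, "dy": 2, "dz": 60, "roll": 0, "hand": 15},
    {"dx": 0, "dy": 2, "dz": 60, "roll": 0, "hand": 15},
  ],
  squeeze=25,
)

```text
time: 31.75
tool_pos: [657.7, 216.4, 0.6]
ee_rot: [[-0.953, 0.302, 0.001], [0.302, 0.953, 0.0], [-0.001, 0.0, -1.0]]
ft_force: [-0.2, 0.1, 0.7]
grip_width: 15.0
```

>>> apply_moves(
  targets=[
    {"dx": 0, "dy": 0, "dz": 0, "roll": 0, "hand": 9},
    {"dx": 0, "dy": 0, "dz": 0, "roll": 0, "hand": 4},
    {"dx": 0, "dy": 0, "dz": 0, "roll": 0, "hand": 2},
  ],
)

```text
time: 32.05
tool_pos: [657.6, 216.3, 0.4]
ee_rot: [[-0.953, 0.302, 0.0], [0.302, 0.953, 0.0], [-0.0, 0.0, -1.0]]
ft_force: [-0.4, -2.2, 4.3]
grip_width: 7.7
```

>>> apply_moves(
  targets=[
    {"dx": 0, "dy": 0, "dz": 0, "roll": 0, "hand": 2},
    {"dx": 0, "dy": 0, "dz": 0, "roll": 0, "hand": 2},
    {"dx": 0, "dy": 0, "dz": -8, "roll": 0, "hand": 2},
    {"dx": 0, "dy": 0, "dz": -25, "roll": 0, "hand": 2},
    {"dx": 0, "dy": 0, "dz": -60, "roll": 0, "hand": 2},
    {"dx": 0, "dy": 0, "dz": -100, "roll": 0, "hand": 2},
    {"dx": 0, "dy": 0, "dz": -140, "roll": 0, "hand": 2},
    {"dx": 0, "dy": 0, "dz": -150, "roll": 0, "hand": 2},
  ],
)

```text
time: 32.85
tool_pos: [659.0, 216.9, 155.5]
ee_rot: [[-0.953, 0.302, 0.006], [0.302, 0.953, 0.002], [-0.005, 0.004, -1.0]]
ft_force: [1.1, 0.4, -0.3]
grip_width: 7.8
```

```bash
python3 -c "
from h import *
a=np.radians(4.4);t=np.array([469,-352])+43*np.array([np.cos(a),np.sin(a)]);print(t)
go(*t,150,4.4)
cv2.imwrite('pics/s11.png',cv2.resize(snapshot('scene')[130:310,200:345],None,fx=3,fy=3))"
```

```text
[ 511.9 -348.7]
t 32.85 pos [659.  216.9 155.5] jaw 72.4 grip 7.8 q [18.2 37.  26.1 78.8  0.  35.8]
dx -30.3 dy -583.6 dz 5.5 roll 68.0
```

View pics/s11.png

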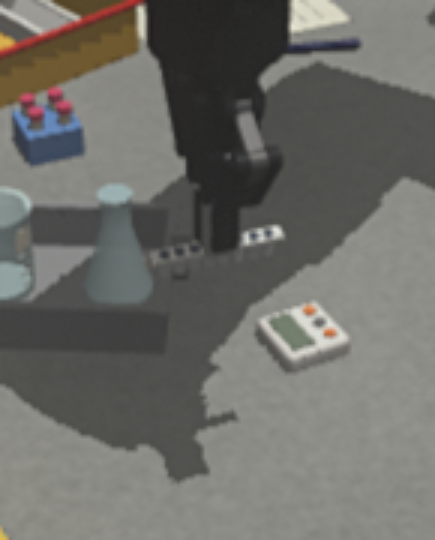

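The strip is gripped level, its ends at (150,258) and (283,235). Carrying it to the tub.

>>> apply_moves(
  targets=[
    {"dx": -1, "dy": -20, "dz": 0, "roll": 4, "hand": 2},
    {"dx": -30, "dy": -583, "dz": 0, "roll": 68, "hand": 2},
    {"dx": -30, "dy": -583, "dz": 0, "roll": 68, "hand": 2},
    {"dx": -30, "dy": -583, "dz": 0, "roll": 68, "hand": 2},
    {"dx": -30, "dy": -583, "dz": 0, "roll": 68, "hand": 2},
    {"dx": -30, "dy": -583, "dz": 0, "roll": 68, "hand": 2},
    {"dx": -30, "dy": -583, "dz": 0, "roll": 68, "hand": 2},
    {"dx": -30, "dy": -583, "dz": 0, "roll": 68, "hand": 2},
    {"dx": -30, "dy": -583, "dz": 0, "roll": 68, "hand": 2},
    {"dx": -30, "dy": -583, "dz": 0, "roll": 68, "hand": 2},
  ],
)

```text
time: 33.9
tool_pos: [537.5, -240.1, 149.2]
ee_rot: [[-0.075, 0.997, -0.001], [0.997, 0.075, 0.001], [0.001, -0.001, -1.0]]
ft_force: [1.8, 0.3, 0.7]
grip_width: 7.5
```

```bash
python3 -c "
from h import *
go(512,-349,150,4.4)"
```

```text
t 33.9 pos [ 537.5 -240.1  149.2] jaw 4.3 grip 7.5 q [-24.1  23.9   4.   70.2   0.   61.6]
dx -106.7 dy -33.6 dz -0.8 roll -0.1
```

>>> apply_moves(
  targets=[
    {"dx": -107, "dy": -34, "dz": -1, "roll": 0, "hand": 2},
    {"dx": -107, "dy": -34, "dz": -1, "roll": 0, "hand": 2},
    {"dx": -107, "dy": -34, "dz": -1, "roll": 0, "hand": 2},
    {"dx": -107, "dy": -34, "dz": -1, "roll": 0, "hand": 2},
    {"dx": -107, "dy": -34, "dz": -1, "roll": 0, "hand": 2},
    {"dx": -107, "dy": -34, "dz": -1, "roll": 0, "hand": 2},
    {"dx": -107, "dy": -34, "dz": -1, "roll": 0, "hand": 2},
  ],
)

```text
time: 34.6
tool_pos: [513.7, -346.5, 151.0]
ee_rot: [[-0.079, 0.997, -0.0], [0.997, 0.079, 0.0], [0.0, -0.0, -1.0]]
ft_force: [-0.1, 0.1, 0.3]
grip_width: 7.9
```

```bash
python3 -c "
from h import *
go(512,-349,6,4.4)
cv2.imwrite('pics/s12.png',np.hstack([cv2.resize(snapshot('scene')[70:190,130:270],None,fx=2.8,fy=2.8),cv2.resize(snapshot('top')[165:285,340:480],None,fx=2.8,fy=2.8)]))"
```

```text
t 34.6 pos [ 513.7 -346.5  151. ] jaw 4.5 grip 7.9 q [-34.   27.6  10.   72.4   0.   51.4]
dx -2.3 dy -1.9 dz 145.0 roll 0.1
```

View pics/s12.png

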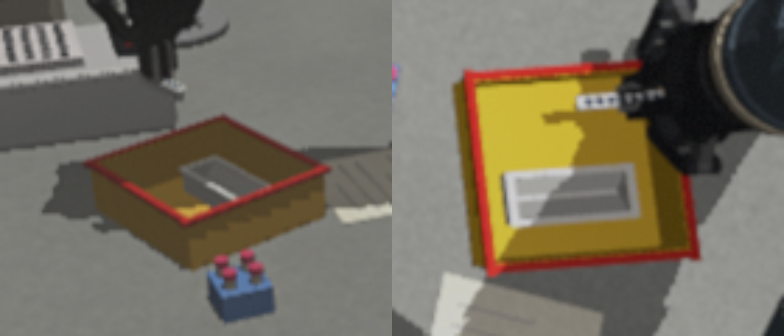

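The reservoir lies flat on the tub floor. The strip is held aligned beside it at (620,98) in the right half. Lowering and releasing.

>>> apply_moves(
  targets=[
    {"dx": -2, "dy": -2, "dz": 25, "roll": 0, "hand": 2},
    {"dx": -2, "dy": -2, "dz": 60, "roll": 0, "hand": 2},
    {"dx": -2, "dy": -2, "dz": 95, "roll": 0, "hand": 2},
    {"dx": -2, "dy": -2, "dz": 120, "roll": 0, "hand": 2},
    {"dx": -2, "dy": -2, "dz": 134, "roll": 0, "hand": 2},
    {"dx": -2, "dy": -2, "dz": 140, "roll": 0, "hand": 2},
    {"dx": -2, "dy": -2, "dz": 143, "roll": 0, "hand": 2},
    {"dx": -2, "dy": -2, "dz": 144, "roll": 0, "hand": 2},
    {"dx": -2, "dy": -2, "dz": 144.5, "roll": 0, "hand": 2},
  ],
)

```text
time: 35.6
tool_pos: [511.9, -350.3, 7.4]
ee_rot: [[-0.078, 0.997, 0.001], [0.997, 0.078, -0.001], [-0.001, 0.001, -1.0]]
ft_force: [0.1, 0.5, -0.2]
grip_width: 7.7
```

>>> apply_moves(
  targets=[
    {"dx": 0, "dy": 0, "dz": 0.5, "roll": 0, "hand": 2},
    {"dx": 0, "dy": 0, "dz": 0.5, "roll": 0, "hand": 12},
    {"dx": 0, "dy": 0, "dz": 0, "roll": 0, "hand": 18},
    {"dx": 0, "dy": 0, "dz": 0, "roll": 0, "hand": 24},
    {"dx": 0, "dy": 0, "dz": -10, "roll": 0, "hand": 24},
    {"dx": 0, "dy": 0, "dz": -40, "roll": 0, "hand": 24},
    {"dx": 0, "dy": 0, "dz": -80, "roll": 0, "hand": 24},
    {"dx": 0, "dy": 0, "dz": -120, "roll": 0, "hand": 24},
    {"dx": 0, "dy": 0, "dz": -160, "roll": 0, "hand": 24},
    {"dx": 0, "dy": 0, "dz": -200, "roll": 0, "hand": 24},
  ],
)

```text
time: 36.6
tool_pos: [511.1, -349.8, 209.3]
ee_rot: [[-0.077, 0.997, 0.001], [0.997, 0.077, -0.001], [-0.001, 0.001, -1.0]]
ft_force: [0.6, -1.2, -0.2]
grip_width: 24.2
```

```bash
python3 -c "
from h import *
go(330,-200,220,4.4)"
```

```text
t 36.6 pos [ 511.1 -349.8  209.3] jaw 4.4 grip 24.2 q [-34.4  27.   17.4  80.4   0.   51.2]
dx 163.4 dy -169.0 dz -10.7 roll 0.0
```

Move clear and take a final look at everything.

>>> apply_moves(
  targets=[
    {"dx": 163, "dy": -169, "dz": -10, "roll": 0, "hand": 24},
    {"dx": 163, "dy": -169, "dz": -10, "roll": 0, "hand": 24},
    {"dx": 163, "dy": -169, "dz": -10, "roll": 0, "hand": 24},
    {"dx": 163, "dy": -169, "dz": -10, "roll": 0, "hand": 24},
    {"dx": 163, "dy": -169, "dz": -10, "roll": 0, "hand": 24},
    {"dx": 163, "dy": -169, "dz": -10, "roll": 0, "hand": 24},
    {"dx": 163, "dy": -169, "dz": -10, "roll": 0, "hand": 24},
    {"dx": 163, "dy": -169, "dz": -10, "roll": 0, "hand": 24},
  ],
)

```text
time: 37.4
tool_pos: [330.9, -201.1, 217.0]
ee_rot: [[-0.077, 0.997, 0.001], [0.997, 0.077, -0.001], [-0.001, 0.001, -1.0]]
ft_force: [0.8, -0.1, -0.4]
grip_width: 23.9
```

```bash
python3 -c "
from h import *
s=snapshot('scene');t=snapshot('top')
cv2.imwrite('pics/s13.png',np.hstack([cv2.resize(s[100:320,130:440],(440,312)),cv2.resize(t[110:275,90:455][:,:][:, :],(360,163)) if 0 else cv2.resize(t[170:280,340:460],(340,312))]))
c=blob(mask(t,(95,80,60),(125,255,255),(312,178,352,212)));print(rect('top',c,30))
print(cv2.absdiff(t,cv2.imread('pics/top0.png'))[160:178,238:262].max())"
```

```text
[ 541.2 -169.    50.7   50.5  -14. ]
10
```

View pics/s13.png

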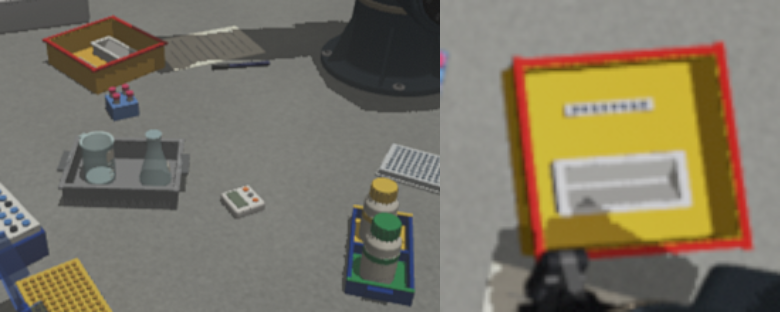

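The final look shows both bottles upright in their bays, and the beaker upright beside the flask. The strip at (608,106) and the reservoir at (622,183) both lie flat in the tub.

```bash
python3 -c "
from bench import job_done; print(job_done())"
```

```text
the job is handed in; nothing more can be done
None
```

The bench is cleared and the job was handed in at about 37.5 s of the 112 s allowed. I placed things in this order: yellow bottle, green bottle, beaker, reservoir, strip.

- **Final pictures:** both bottles stand upright in their own colour bays, and the beaker stands upright in the basin beside the flask. The reservoir and strip lie flat on the tub floor, and the gripper is clear of everything.
- **Flask and tube rack:** neither was shifted. The tube rack measured (541.2, -169.0) at the end against (541.0, -169.1) at the start. The flask's patch of the top image is unchanged.
- **Gentle placing:** the bottles and beaker were lowered to contact at 7–10 N before release. I did not see a clear contact force when setting down the reservoir, and the strip was let go a millimetre or two above the tub floor.

Two checks disagreed with the description:
- **Missed grasp:** my first try at the reservoir closed above it without moving it, because the fingertips sat about 10 mm farther back than the stated offset suggests. I saw this in the picture and gripped it lower.
- **Grip widths:** the bottles read about 42 mm instead of 44 mm, probably because the pads were on the shoulder. The strip read about 8 mm instead of 10 mm. All of them held.

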